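Add a drive unit to the column and hold it true with an assembly square

ROBOT

A 7-joint arm with a two-finger parallel gripper is mounted at the origin on the work surface. World frame = base frame: x ahead of the robot, y to its left, z up, the work surface at z = 0. Lengths are in m, angles in rad, forces in N, time in s.
With the tool pointing down it reaches from about 0.425 to 0.8 m from the base axis. Payload 8.3 kg.
Tool frame: the origin (TCP) lies midway between the tips of the shut fingers; the grasp point (between the pads) lies robot.grip_point_offset behind it (robot.grip_point_offset is the distance from the TCP to the grasp point, in m); z points along the fingers, y is the line along which they close (so a half turn about z gives the same grasp; the last joint's range is limited). The gripper opens to 85 mm and grips with 20 to 120 N. Pads are 22 mm wide; open, the fingers measure 114 mm over their backs; the gripper's body (76 mm by 85 mm) begins 54 mm behind the grasp point. The pads swing forward as they close: fully open they stand 13 mm farther back than shut.
Start: joints at [-1.327, 0.383, 0.016, 1.37, -0.006, 1.388, -0.046], TCP at [0.189, 0.596, 0.231] pointing down, gripper open.
Joint ranges: [-2.95, 2.95], [-0.25, 2.06], [-1.52, 1.56], [0.18, 2.33], [-1.44, 4.58], [0.02, 2.06], [-3.01, 3.01]. Speed limits (rad/s): [2.39, 2.39, 3.01, 3.01, 3.14, 3.14, 3.14].

INTERFACE

Orientations are given as a unit quaternion [x, y, z, w].
In Python, from cell import status, grab_frame, close_job, robot gives the robot as it stands.
- The arm moves only by the tool servo_tool, never from a script. Its argument "commands" is a list of rows, each an object of numbers: "tx", "ty", "tz": the shift along the tool's x, y, z in units of 40 mm (1.0 is 40 mm); "ax", "ay", "az": the turn, a rotation vector about the tool's x, y, z in units of 5 degrees (1.0 is 5 degrees); "gripper": the finger opening in mm, from 0 to 85.4. A call has 1 to 8 rows; each row shifts and turns the commanded pose from where the row before left it, along the tool's axes as they then stand; what a row does not reach is not made up. A row lasts 1/10 s, in which the tool goes at most 50 mm and 8.59 degrees, less where a joint would pass 70% of its speed; a pose out of reach is approached as far as the arm can. A call is refused whole if a number of a shift passes 1 or a number of a turn 1, either way. A call with a gripper value outside its range is refused whole. The fingers move at their own pace and stop on an object; "grip_force" is the grip in N (left out, the last holds). Time passes only in rows, so rows that do not move let the fingers close. It gives the time, the measured TCP pose, the force, the opening and the grip force at its end, in the units of the state.
- status.get_state(): the state, without advancing time (a new reading comes with each control period).
- grab_frame(name): name is "scene" or "top" or "wrist"; returns a dict with "color" (480x640x3 uint8, blue, green, red), "fx", "fy", "cx", "cy" (pixels), "k1" (the pictures are not rectified: a ray, as slopes to the right and down, at radius r is drawn at 1 + k1 r^2 times it, then the intrinsics apply), "position" and "rotation" of the camera in the world. Camera axes: x right, y down, z forward; pixel columns grow to the right and rows downward; lengths in m; the calibration is good to about 2 mm. A picture is of the moment at which its call begins. There is no depth.
- close_job(): hands the job in; it is judged then, once.
The state is a dict: "time_s": time; "joints": joint angles; "joint_vel": joint speeds; "tau": joint torques, N m; "tcp_pos": TCP position; "orientation": TCP orientation; "contact_force": force on the tool from outside, world axes, zero at the start; "wrist_torque": the same for the moment, N m; "finger_gap": finger opening in m; "gripper_force": force on a finger pad.
Only numpy, scipy, OpenCV 4.12 (cv2) and the standard library are available. Lean on these libraries where they do the work, as an engineer would, in place of code of your own. Each camera call takes 0.05 s, during which the arm holds its last target. There are 200 camera calls.

TASK

Stack the loose valve drive unit squarely on top of the two that are already joined, so that all its sides are flush with theirs, and let go of it. Then take the aluminium assembly square and press it into the corner between the base plate and the long side of the column that faces the square, foot flat on the plate and upright leg flat against the column, so that the new unit is trued flush with the units below. Finish while still gripping the square and keeping it pressed against both plate and column, so that a colleague can screw on the joining plate; leave the bottle, the screwdriver and the loose joining plate where they are.

Things in the scene. Friction and masses are not known exactly. Their poses are not given: they have to be found in the camera images.
- base_plate: flat steel mounting plate 180 mm (x) by 175 mm (y), 8 mm thick, screwed to the bench. Origin: centre of its underside, at bench level. The column is screwed down on it with its centre at x = 0, y = +42.5 mm of this frame, axes parallel; so 100 mm of free plate lies in front of the column's side to work on, and the square's 130 mm foot overhangs the plate's edge by 30 mm
- column: two closed aluminium valve drive units 150 x 60 x 45 mm, one on the other, joined by steel plates on the short ends (4 mm proud there): 150 mm along x, 60 along y, 90 high. Fixed on the base plate. Origin: centre of the underside, 8 mm above the bench; z up. The side to work on is the flat upright long side at y = -30 mm of this frame, which always faces the square.
- case: the loose third valve drive unit, the same closed aluminium case: 150 mm (x) by 60 mm (y) by 45 mm high, about 0.45 kg, flat top and underside with nothing to locate it; either end may point either way. Origin: centre of the underside. Lying on the column it slides under a side push of about 2 to 4 N
- square: aluminium assembly square, an upright L standing on its foot, 0.39 kg, 18 mm thick (along x). Origin: outer corner of the L at its underside, mid-thickness (corner clipped by 8 mm). Upright leg: y -34 to 0 mm, 150 mm high; outer face y = 0 looks along +y, to the column. Foot: along -y to y = -130 mm, 34 mm high. Grip it across its thickness, on the leg from above or on the foot
- bottle: bystander: closed glass bottle with a blue cap, 56 mm across, 105 mm high; origin at the centre of its underside
- screwdriver: bystander: screwdriver, 170 mm long, lying on the bench beyond the work
- joining_plate: bystander: loose flat steel plate 32 x 44 x 4 mm lying on the bench, for the colleague; origin at the centre of its underside
There are look-alikes about, which are no part of the job. What is shaped like the case but brown or pink is not meant.

How it is judged:
By the outcome, as a careful person would: the job done as asked, in the order asked, and still so for the second after the job is handed in, while the arm keeps its last pose, push and grip.
It also fails if it takes over 54 s, if anything falls off the work surface, if the arm or the gripper's body presses on something with over 40 N, if the wrist force passes 120 N, or if a joint passes its speed limit or range.

## Working session

There is one attempt and no reset: what is moved stays moved. The work goes in short steps, Python scripts to look and compute and a tool call to move; the robot and the scene stay as the last step left them, time stands still between calls to the robot, and variables do not carry over. Pictures are saved under pics/ and viewed, at most 10 in all, crops included, and the job is handed in when it is done.

Besides the shell and the picture viewer there is one more tool, called after "Emit:" as a command line: name --argument value ..., lists and objects as JSON in quotes. servo_tool: Moves the arm, as the interface text tells. Its arguments: {"type":"object","properties":{"commands":{"type":"array"},"grip_force":{"type":"number"}},"required":["commands"]}

```bash
ls; mkdir -p pics; python3 - <<'E'
from cell import status, grab_frame, robot
import cv2
print(robot, getattr(robot,'grip_point_offset',None))
print(status.get_state())
for n in("scene","top","wrist"):
    f=grab_frame(n); cv2.imwrite(f"pics/{n}0.png",f["color"]); print(n,{k:v for k,v in f.items() if k!="color"})
E
```

```text
pics
<Robot object at 0x7f92097c3a10> 0.0187
{'time_s': 0.0, 'joints': array([-1.32690181,  0.38426747,  0.0163934 ,  1.37116099, -0.0062786 ,
        1.3881926 , -0.04648977]), 'joint_vel': array([-0.00144333,  0.00132572, -0.0001841 ,  0.00134963, -0.00047017,
       -0.00053325, -0.00050567]), 'tau': array([ 8.29712262e-04, -6.27594066e+01,  8.44810177e-01, -3.71824372e+01,
        1.64828013e-02,  1.42856181e-02, -5.38264601e-06]), 'tcp_pos': array([0.18858488, 0.59534221, 0.23025766]), 'orientation': array([ 1.52766738e-01,  9.88261780e-01, -9.82022736e-04, -1.18746931e-04]), 'contact_force': array([-0.394988  ,  0.22543119,  0.09361044]), 'wrist_torque': array([ 0.00690947,  0.03104154, -0.07295861]), 'gripper_force': 0.0, 'finger_gap': 0.08554105944941708}
scene {'fx': 581.5322793789481, 'fy': 581.5322793789481, 'cx': 325.53550451699704, 'cy': 230.93223874855764, 'k1': -0.09814118496742238, 'position': array([1.09131306, 0.52382079, 0.84621218]), 'rotation': array([ 0.3243781 ,  0.87238433, -0.34243355, -0.12831095])}
top {'fx': 547.3251355250044, 'fy': 547.3251355250044, 'cx': 316.78271319815076, 'cy': 236.51877741924926, 'k1': -0.15455415824154184, 'position': array([ 0.29955895, -0.0583985 ,  1.33069595]), 'rotation': array([-0.68597231,  0.7200908 , -0.07516207,  0.07253895])}
wrist {'fx': 415.3171679439925, 'fy': 415.3171679439925, 'cx': 317.8015566073072, 'cy': 242.77183552220544, 'k1': -0.01571384171061793, 'position': array([0.11664625, 0.61858554, 0.37223868]), 'rotation': array([0.79769628, 0.58407305, 0.08809335, 0.12156841])}
```

View pics/scene0.png

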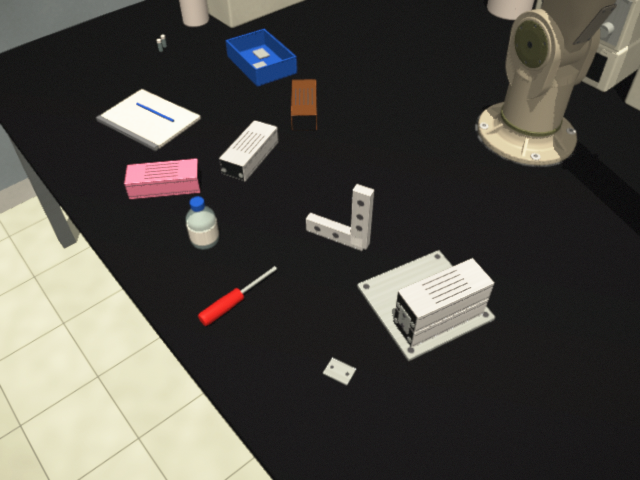

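View pics/top0.png

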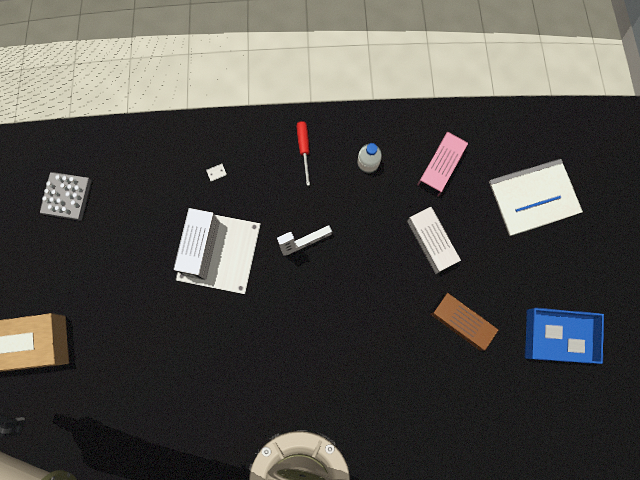

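The scene view shows the column on its plate at (445,300), the square at (345,220), the white case at (249,150), and the bottle, screwdriver and joining plate. In the top view the column is at (197,243), the plate's free side lies to its right, the square is at (305,240) and the white case at (433,240).

```bash
cat > h.py <<'E'
import numpy as np, cv2
from scipy.spatial.transform import Rotation as R
from cell import status, grab_frame, robot
def rays(f,px):
    px=np.asarray(px,float).reshape(-1,2)
    d=(px-[f["cx"],f["cy"]])/[f["fx"],f["fy"]]; u=d.copy()
    for _ in range(20): u=d/(1+f["k1"]*(u**2).sum(1,keepdims=True))
    q=np.asarray(f["rotation"]); Rm=R.from_quat(q) if q.size==4 else R.from_matrix(q)
    return Rm.apply(np.c_[u,np.ones(len(u))])
def onz(f,px,z):
    r=rays(f,px); return f["position"]+r*((z-f["position"][2])/r[:,2])[:,None]
def proj(f,P):
    p=R.from_quat(f["rotation"]).inv().apply(np.atleast_2d(P)-f["position"]); u=p[:,:2]/p[:,2:]
    u=u*(1+f["k1"]*(u**2).sum(1,keepdims=True)); return u*[f["fx"],f["fy"]]+[f["cx"],f["cy"]]
E
python3 - <<'E'
from h import *
f=grab_frame("top"); g=grab_frame("scene")
a=f["color"];b=g["color"]
c=lambda im,x,y,w=80,h=60:cv2.resize(im[y:y+h,x:x+w],(400,300),interpolation=cv2.INTER_CUBIC)
c2=lambda im,x,y:c(im,x,y,100,75)
m=np.vstack([np.hstack([c2(a,170,205)*1,c(a,395,190+10,80,75*80//100+0)]),np.hstack([c(a,265,210),c(b,305,180,80,75*80//100+0)])])
cv2.imwrite("pics/m1.png",m)
for nm,fr in(("top",f),("scene",g)):
    hsv=cv2.cvtColor(fr["color"],cv2.COLOR_BGR2HSV)
    mk=((hsv[...,2]>60)&(hsv[...,1]<70)).astype(np.uint8)
    cs,_=cv2.findContours(mk,cv2.RETR_EXTERNAL,cv2.CHAIN_APPROX_NONE)
    for q in cs:
        A=cv2.contourArea(q)
        if 150<A<12000:
            M=cv2.moments(q); ap=cv2.approxPolyDP(q,2.0,True)[:,0]
            if 100<M["m10"]/A<520: print(nm,A,ap.tolist(), cv2.minAreaRect(q))
E
```

```text
top 3397.0 [[249, 468], [249, 479], [287, 479], [281, 476], [283, 474], [279, 476], [276, 472], [285, 468], [314, 472], [325, 479], [349, 479], [344, 458], [333, 445], [334, 442], [327, 440], [326, 436], [304, 432], [305, 430], [272, 436], [272, 439], [257, 454], [255, 453], [257, 455]] ((299.0, 454.5), (49.0, 100.0), 90.0)
top 652.5 [[329, 225], [296, 240], [291, 232], [277, 237], [283, 255], [331, 234]] ((304.1546630859375, 235.5979461669922), (20.509994506835938, 54.62562942504883), 66.03751373291016)
top 5302.5 [[188, 208], [173, 268], [179, 271], [176, 280], [244, 293], [260, 223]] ((215.49411010742188, 250.77645874023438), (75.4917984008789, 74.40714263916016), 12.52880859375)
top 1728.0 [[428, 207], [410, 216], [407, 221], [436, 273], [460, 259], [434, 211]] ((432.979736328125, 239.33253479003906), (63.00475311279297, 29.00682830810547), 61.29404830932617)
top 207.5 [[222, 163], [206, 169], [210, 181], [226, 174]] ((215.99998474121094, 172.0), (12.998673439025879, 17.826751708984375), 68.19859313964844)
top 411.0 [[366, 144], [358, 153], [357, 163], [362, 170], [370, 172], [37
[... 991 characters left out ...]
226], [310, 212], [305, 218], [306, 230], [359, 250], [365, 249], [369, 244]] ((344.3336486816406, 211.15591430664062), (69.04454803466797, 63.1107177734375), 20.282560348510742)
scene 1817.5 [[275, 125], [253, 120], [219, 159], [241, 166], [243, 173], [238, 175], [245, 181], [277, 143]] ((251.79034423828125, 146.2154998779297), (35.94416046142578, 62.51942443847656), 41.347782135009766)
scene 3432.5 [[96, 117], [98, 121], [156, 150], [197, 121], [200, 115], [141, 88]] ((147.89999389648438, 117.69999694824219), (93.4676284790039, 52.32398986816406), 26.56505012512207)
scene 2139.5 [[185, 25], [202, 25], [207, 22], [210, 14], [234, 27], [304, 0], [179, 0]] ((241.5, 13.5), (27.0, 125.0), 90.0)
```

View pics/m1.png

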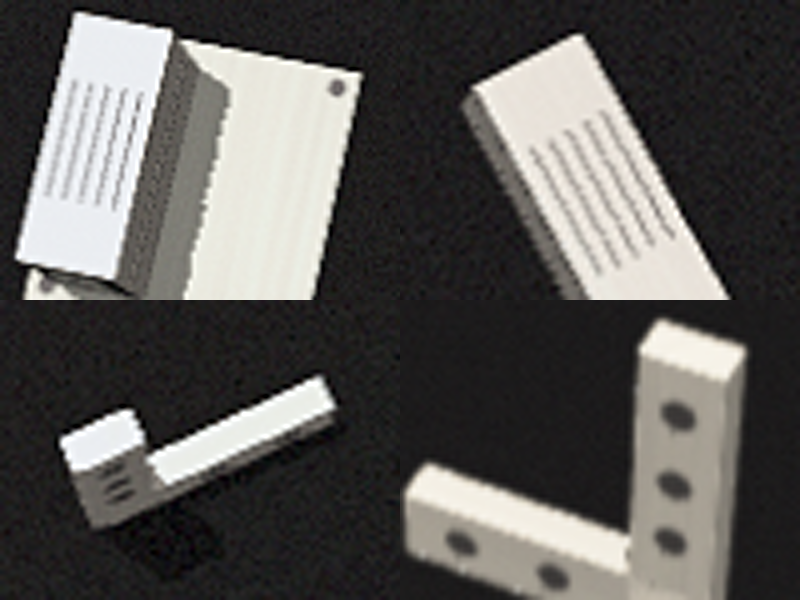

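The crops show the column's top face (bluish white, corners about (189,208), (214,213), (199,274), (174,270)), separate from the plate. They also show the case top with its dark left side, and the square with its leg top at (290,242) and foot pointing right/up.

```bash
cat >> h.py <<'E'
def face(f,box,z,lo,cond=None,k=7):
    im=f["color"].astype(int); x,y,w,h=box
    m=np.zeros(im.shape[:2],np.uint8); s=im.min(2)>lo
    if cond is not None: s&=cond(im)
    m[y:y+h,x:x+w]=s[y:y+h,x:x+w]; m=cv2.morphologyEx(m,cv2.MORPH_CLOSE,np.ones((k,k),np.uint8))
    cs,_=cv2.findContours(m,cv2.RETR_EXTERNAL,cv2.CHAIN_APPROX_NONE); c=max(cs,key=cv2.contourArea)
    P=onz(f,c[:,0],z)[:,:2]*1000
    (cx,cy),(w_,h_),a=cv2.minAreaRect(P.astype(np.float32))
    if w_<h_: w_,h_,a=h_,w_,a-90
    return np.round([cx,cy,w_,h_,(a+90)%180-90],1)
E
python3 - <<'E'
from h import *
f=grab_frame("top");g=grab_frame("scene")
for p in[(195,220),(230,240),(205,245),(425,222),(413,225),(290,241),(315,234),(287,247)]: print(p,f["color"][p[1],p[0]])
for p in[(450,283),(480,270),(400,270),(240,150),(355,190),(330,222),(330,230)]: print('s',p,g["color"][p[1],p[0]])
for lo in(140,170,200):
    try:
        print(lo,"case",face(f,(400,200,70,80),.045,lo),"foot",face(f,(297,220,40,30),.034,lo,k=1),"leg",face(f,(270,225,27,35),.150,lo,k=1),"plate",face(f,(165,200,105,105),.008,lo,lambda i:i[...,0]<i[...,1]-2), "col",face(f,(165,200,60,80),.098,lo,lambda i:i[...,0]>i[...,1]+2))
    except Exception as e: print(e)
E
```

```text
(195, 220) [242 237 235]
(230, 240) [222 232 234]
(205, 245) [126 133 137]
(425, 222) [218 226 233]
(413, 225) [ 98 105 108]
(290, 241) [ 91  99 102]
(315, 234) [231 238 235]
(287, 247) [32 35 37]
s (450, 283) [202 218 224]
s (480, 270) [233 243 247]
s (400, 270) [206 223 224]
s (240, 150) [206 220 226]
s (355, 190) [229 239 243]
s (330, 222) [227 238 243]
s (330, 230) [143 155 162]
140 case [ 554.4 -354.4  149.    60.9   23.7] foot [577.1 -61.4  90.2  17.7 -67.3] leg [550.9   1.   34.8  17.9 -67.7] plate [557.7 177.3 184.8 179.2 -14. ] col [565.6 218.  148.3  58.1 -13.9]
170 case [ 554.4 -354.3  149.    59.8   23.7] foot [577.  -61.4  90.2  17.3 -67.3] leg [550.9   1.   34.6  17.2 -65.6] plate [557.6 177.4 184.  178.9 -13.9] col [565.6 218.  148.3  58.1 -13.9]
200 case [ 554.1 -355.   147.9   58.9   23.6] foot [576.9 -60.3  88.1  16.6 -67.4] leg [550.9   2.1  32.7  16.1 -65.6] plate [549.2 151.  180.1 121.6 -13.2] col [565.5 217.9 148.4  58.  -13.8]
```

Emit:
servo_tool --commands '[{"tx": -0.94, "ty": -0.28}, {"tx": -0.94, "ty": -0.28}, {"tx": -0.94, "ty": -0.28}, {"tx": -0.94, "ty": -0.28}, {"tx": -0.94, "ty": -0.28}, {"tx": -0.94, "ty": -0.28}, {"tx": -0.94, "ty": -0.28}, {"tx": -0.94, "ty": -0.28}]'

```text
invalid input at $.commands[0]: expected keys tx, ty, tz, ax, ay, az, gripper
```

Emit:
servo_tool --commands '[{"tx": -0.78, "ty": -0.94}, {"tx": -0.78, "ty": -0.94}, {"tx": -0.78, "ty": -0.94}, {"tx": -0.78, "ty": -0.94}, {"tx": -0.78, "ty": -0.94}, {"tx": -0.78, "ty": -0.94}, {"tx": -0.78, "ty": -0.94}, {"tx": -0.78, "ty": -0.94}]'

```text
invalid input at $.commands[0]: expected keys tx, ty, tz, ax, ay, az, gripper
```

Emit:
servo_tool --commands '[{"tx": -0.94, "ty": -0.28, "tz": 0, "ax": 0, "ay": 0, "az": 0, "gripper": 85}, {"tx": -0.94, "ty": -0.28, "tz": 0, "ax": 0, "ay": 0, "az": 0, "gripper": 85}, {"tx": -0.94, "ty": -0.28, "tz": 0, "ax": 0, "ay": 0, "az": 0, "gripper": 85}, {"tx": -0.94, "ty": -0.28, "tz": 0, "ax": 0, "ay": 0, "az": 0, "gripper": 85}, {"tx": -0.94, "ty": -0.28, "tz": 0, "ax": 0, "ay": 0, "az": 0, "gripper": 85}, {"tx": -0.94, "ty": -0.28, "tz": 0, "ax": 0, "ay": 0, "az": 0, "gripper": 85}, {"tx": -0.94, "ty": -0.28, "tz": 0, "ax": 0, "ay": 0, "az": 0, "gripper": 85}, {"tx": -0.94, "ty": -0.28, "tz": 0, "ax": 0, "ay": 0, "az": 0, "gripper": 85}]'

```text
time_s: 1.15
tcp_pos: [0.4496, 0.4185, 0.2314]
orientation: [0.153, 0.988, 0.0, 0.0]
contact_force: [1.2, 0.0, -0.7]
finger_gap: 0.085
gripper_force: 0.0
```

Emit:
servo_tool --commands '[{"tx": -0.78, "ty": -0.94, "tz": 0, "ax": 0, "ay": 0, "az": 0, "gripper": 85}, {"tx": -0.78, "ty": -0.94, "tz": 0, "ax": 0, "ay": 0, "az": 0, "gripper": 85}, {"tx": -0.78, "ty": -0.94, "tz": 0, "ax": 0, "ay": 0, "az": 0, "gripper": 85}, {"tx": -0.78, "ty": -0.94, "tz": 0, "ax": 0, "ay": 0, "az": 0, "gripper": 85}, {"tx": -0.78, "ty": -0.94, "tz": 0, "ax": 0, "ay": 0, "az": 0, "gripper": 85}, {"tx": -0.78, "ty": -0.94, "tz": 0, "ax": 0, "ay": 0, "az": 0, "gripper": 85}, {"tx": -0.78, "ty": -0.94, "tz": 0, "ax": 0, "ay": 0, "az": 0, "gripper": 85}, {"tx": -0.78, "ty": -0.94, "tz": 0, "ax": 0, "ay": 0, "az": 0, "gripper": 85}]'

```text
time_s: 1.95
tcp_pos: [0.596, 0.0557, 0.2315]
orientation: [0.153, 0.988, 0.0, 0.0]
contact_force: [1.1, -0.0, 0.1]
finger_gap: 0.085
gripper_force: 0.0
```

Emit:
servo_tool --commands '[{"tx": -0.21, "ty": -1.0, "tz": 0, "ax": 0, "ay": 0, "az": 0, "gripper": 85}, {"tx": -0.21, "ty": -1.0, "tz": 0, "ax": 0, "ay": 0, "az": 0, "gripper": 85}, {"tx": -0.21, "ty": -1.0, "tz": 0, "ax": 0, "ay": 0, "az": 0, "gripper": 85}, {"tx": -0.21, "ty": -1.0, "tz": 0, "ax": 0, "ay": 0, "az": 0, "gripper": 85}, {"tx": -0.21, "ty": -1.0, "tz": 0, "ax": 0, "ay": 0, "az": 0, "gripper": 85}, {"tx": -0.21, "ty": -1.0, "tz": 0, "ax": 0, "ay": 0, "az": 0, "gripper": 85}, {"tx": -0.21, "ty": -1.0, "tz": 0, "ax": 0, "ay": 0, "az": 0, "gripper": 85}, {"tx": -0.21, "ty": -1.0, "tz": 0, "ax": 0, "ay": 0, "az": 0, "gripper": 85}]'

```text
time_s: 2.75
tcp_pos: [0.5627, -0.2693, 0.2315]
orientation: [0.153, 0.988, 0.0, 0.0]
contact_force: [0.1, -0.7, 0.4]
finger_gap: 0.0852
gripper_force: 0.0
```

Emit:
servo_tool --commands '[{"tx": -0.21, "ty": -1.0, "tz": 0, "ax": 0, "ay": 0, "az": 0, "gripper": 85}, {"tx": -0.21, "ty": -1.0, "tz": 0, "ax": 0, "ay": 0, "az": 0, "gripper": 85}, {"tx": 0, "ty": 0, "tz": 0, "ax": 0, "ay": 0, "az": -0.92, "gripper": 85}, {"tx": 0, "ty": 0, "tz": 0, "ax": 0, "ay": 0, "az": -0.92, "gripper": 85}, {"tx": 0, "ty": 0, "tz": 0, "ax": 0, "ay": 0, "az": -0.92, "gripper": 85}, {"tx": 0, "ty": 0, "tz": 0, "ax": 0, "ay": 0, "az": -0.92, "gripper": 85}, {"tx": 0, "ty": 0, "tz": 0, "ax": 0, "ay": 0, "az": -0.92, "gripper": 85}, {"tx": 0, "ty": 0, "tz": 0, "ax": 0, "ay": 0, "az": -0.92, "gripper": 85}]'

```text
time_s: 3.55
tcp_pos: [0.5548, -0.3492, 0.2312]
orientation: [-0.089, 0.996, 0.0, -0.0]
contact_force: [-0.2, 0.4, 0.2]
finger_gap: 0.0851
gripper_force: 0.0
```

Emit:
servo_tool --commands '[{"tx": 0, "ty": 0, "tz": 0, "ax": 0, "ay": 0, "az": -0.92, "gripper": 85}, {"tx": 0, "ty": 0, "tz": 0, "ax": 0, "ay": 0, "az": -0.92, "gripper": 85}, {"tx": 0, "ty": 0, "tz": 0, "ax": 0, "ay": 0, "az": -0.92, "gripper": 85}, {"tx": 0, "ty": 0, "tz": 0, "ax": 0, "ay": 0, "az": 0, "gripper": 85}]'

```text
time_s: 3.95
tcp_pos: [0.5548, -0.3492, 0.2313]
orientation: [-0.207, 0.978, 0.0, 0.0]
contact_force: [-0.6, -0.5, -0.0]
finger_gap: 0.0847
gripper_force: 0.0
```

```bash
cat >> h.py <<'E'
def tool(s=None):
    s=s or status.get_state(); M=R.from_quat(s["orientation"]).as_matrix()
    return s["tcp_pos"]*1000,M,np.degrees(np.arctan2(M[1,1],M[0,1]))
E
python3 - <<'E'
from h import *
s=status.get_state(); p,M,th=tool(s); print(p,th,s["joints"].round(2),s["contact_force"])
f=grab_frame("wrist"); cv2.imwrite("pics/w1.png",f["color"]); print(f["position"],R.from_quat(f["rotation"]).as_matrix()[:,2])
print(proj(f,[[.554,-.354,.045],[.554,-.354,.0]]))
E
```

```text
[ 554.83941762 -349.18960169  231.274412  ] 113.90526742331588 [ 0.26  0.47  0.39  1.29 -0.17  1.42  2.62] [-0.55819606 -0.53770846 -0.01781472]
[ 0.48578287 -0.37996148  0.37312459] [ 0.27144638  0.1208759  -0.95483291]
[[312.72697639 208.17692862]
 [313.27308133 197.42096674]]
```

View pics/w1.png

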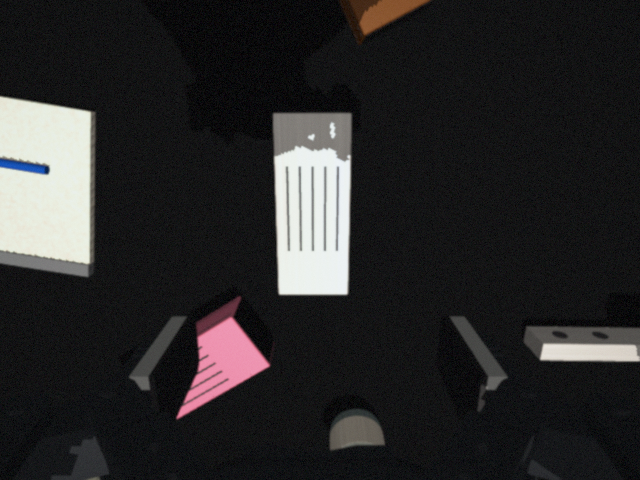

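The wrist view shows the white case centred at (313,204), with corners about (273,113), (352,113), (278,295) and (348,295). Its far end is in shadow. The open pads are at (160,350) and (475,350).

```bash
python3 - <<'E'
from h import *
f=grab_frame("wrist")
for lo in(50,70,85): print(lo,face(f,(255,95,110,215),.045,lo,k=9))
E
```

```text
50 [ 555.1 -353.7  150.6   61.6   23.9]
70 [ 555.5 -353.8  150.    61.    23.9]
85 [ 555.  -353.8  149.    60.4   23.9]
```

Emit:
servo_tool --commands '[{"tx": 0.04, "ty": -0.11, "tz": 0.79, "ax": 0, "ay": 0, "az": 0, "gripper": 85}, {"tx": 0, "ty": 0, "tz": 0.79, "ax": 0, "ay": 0, "az": 0, "gripper": 85}, {"tx": 0, "ty": 0, "tz": 0.79, "ax": 0, "ay": 0, "az": 0, "gripper": 85}, {"tx": 0, "ty": 0, "tz": 0.79, "ax": 0, "ay": 0, "az": 0, "gripper": 85}, {"tx": 0, "ty": 0, "tz": 0.79, "ax": 0, "ay": 0, "az": 0, "gripper": 85}, {"tx": 0, "ty": 0, "tz": 0.79, "ax": 0, "ay": 0, "az": 0, "gripper": 85}, {"tx": 0, "ty": 0, "tz": 0.79, "ax": 0, "ay": 0, "az": 0, "gripper": 85}, {"tx": 0, "ty": 0, "tz": 0, "ax": 0, "ay": 0, "az": 0, "gripper": 85}]'

```text
time_s: 4.85
tcp_pos: [0.5521, -0.3518, 0.0051]
orientation: [-0.206, 0.979, 0.003, -0.003]
contact_force: [0.2, -0.0, -0.8]
finger_gap: 0.0851
gripper_force: 0.0
```

Emit:
servo_tool --commands '[{"tx": 0, "ty": 0, "tz": 0, "ax": 0, "ay": 0, "az": 0, "gripper": 50}, {"tx": 0, "ty": 0, "tz": 0, "ax": 0, "ay": 0, "az": 0, "gripper": 50}, {"tx": 0, "ty": 0, "tz": 0, "ax": 0, "ay": 0, "az": 0, "gripper": 50}, {"tx": 0, "ty": 0, "tz": 0, "ax": 0, "ay": 0, "az": 0, "gripper": 50}, {"tx": 0, "ty": 0, "tz": 0, "ax": 0, "ay": 0, "az": 0, "gripper": 50}]' --grip_force 50

```text
time_s: 5.35
tcp_pos: [0.5564, -0.3548, 0.0126]
orientation: [-0.206, 0.978, -0.001, 0.001]
contact_force: [-1.6, -0.3, 7.4]
finger_gap: 0.0593
gripper_force: 57.3
```

Emit:
servo_tool --commands '[{"tx": 0, "ty": 0, "tz": -0.3, "ax": 0, "ay": 0, "az": 0, "gripper": 50}, {"tx": 0, "ty": 0, "tz": -0.6, "ax": 0, "ay": 0, "az": 0, "gripper": 50}, {"tx": 0, "ty": 0, "tz": -0.8, "ax": 0, "ay": 0, "az": 0, "gripper": 50}, {"tx": 0, "ty": 0, "tz": -0.8, "ax": 0, "ay": 0, "az": 0, "gripper": 50}, {"tx": 0, "ty": 0, "tz": -0.8, "ax": 0, "ay": 0, "az": 0, "gripper": 50}, {"tx": 0, "ty": 0, "tz": -0.8, "ax": 0, "ay": 0, "az": 0, "gripper": 50}, {"tx": 0, "ty": 0, "tz": -0.7, "ax": 0, "ay": 0, "az": 0, "gripper": 50}, {"tx": 0, "ty": 0, "tz": 0, "ax": 0, "ay": 0, "az": 0, "gripper": 50}]'

```text
time_s: 6.15
tcp_pos: [0.5567, -0.3554, 0.208]
orientation: [-0.206, 0.978, -0.003, 0.003]
contact_force: [0.2, -1.4, -3.1]
finger_gap: 0.0593
gripper_force: 56.4
```

```bash
python3 - <<'E'
from h import *
s=status.get_state(); print(tool(s)[0],tool(s)[2],s["finger_gap"])
f=grab_frame("top");g=grab_frame("scene"); w=grab_frame("wrist")
for lo in (210,218,224,228): print(lo,"scene col",face(g,(390,255,110,60),.098,lo,k=7), "plate", face(g,(350,245,150,120),.008,120))
for lo in(100,150): print("top col",face(f,(165,200,60,80),.098,lo,lambda i:i[...,0]>i[...,1]+1))
for lo in(150,200):print("top held",face(f,(380,180,110,110),s["tcp_pos"][2]-.0126+.045,lo))
cv2.imwrite("pics/m2.png",np.hstack([cv2.resize(w["color"],(400,300)),cv2.resize(g["color"][250:355,355:495],(400,300),interpolation=cv2.INTER_CUBIC)]))
E
```

```text
[ 556.66057373 -355.36905216  208.0184654 ] 113.79932944759051 0.05930187263465928
210 scene col [566.9 216.2 147.9  65.9 -14.7] plate [534.9 183.4 227.2 176.6 -13.8]
218 scene col [567.8 218.9 147.   58.9 -13.9] plate [534.9 183.4 227.2 176.6 -13.8]
224 scene col [567.8 219.  146.7  57.9 -14.1] plate [534.9 183.4 227.2 176.6 -13.8]
228 scene col [567.7 219.5 145.4  56.5 -14. ] plate [534.9 183.4 227.2 176.6 -13.8]
top col [565.4 217.5 148.4  60.8 -13.9]
top col [565.5 217.6 148.5  59.4 -13.7]
top held [ 510.5 -366.2  288.7  104.4  -32.1]
top held [ 598.4 -336.5   57.4   56.3  -67.1]
```

View pics/m2.png

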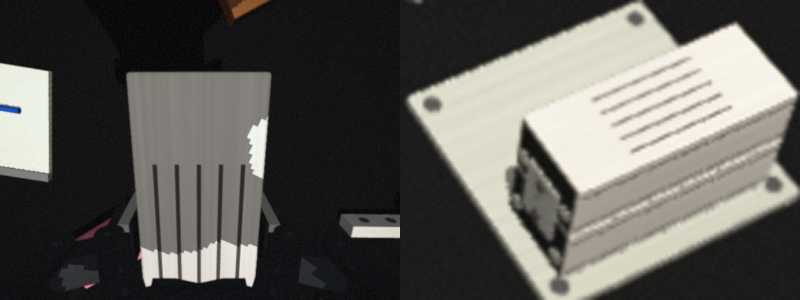

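The left half shows the held case, squarely between the fingers (half-scale corners about (127,72) and (272,72)). The right half shows the column on its plate in the scene view.

```bash
python3 - <<'E'
from h import *
s=status.get_state(); p,M,th=tool(s); f=grab_frame("wrist")
im=f["color"].min(2)
for r in (130,200,300,400): print(r, im[r,190:300:6])
for lo in(70,90):
  m=(im>lo).astype(np.uint8); m[:, :180]=0;m[:,450:]=0;m[:105]=0;m[460:]=0
  m=cv2.morphologyEx(m,cv2.MORPH_CLOSE,np.ones((15,15)))
  cs,_=cv2.findContours(m,cv2.RETR_EXTERNAL,cv2.CHAIN_APPROX_NONE); c=max(cs,key=cv2.contourArea)
  P=onz(f,c[:,0],p[2]/1000+.0324)*1000-p; T=P@M
  print(lo, T.min(0),T.max(0), cv2.approxPolyDP(c,4,True)[:,0].tolist())
E
```

```text
130 [  9   7  55 117 122 126 119 118 125 121 121 121 124 124 122 123 121 121
 123]
200 [ 14  24  14  81 118 123 125 118 121 119 122 121 120 120 125 124 123 125
 122]
300 [ 16  23  19  22  23 115 117 122 114 113  41 118 116 118 120  83  59 120
 121]
400 [ 15  15   1   7  27  17 177 211 147 170 172  43 116 115 115 112  42 114
 117]
70 [-33.53844718 -39.16050417 -32.47377474] [ 75.33609092  39.09460635 -32.28592338] [[204, 116], [216, 311], [189, 359], [204, 371], [207, 357], [222, 358], [220, 415], [226, 417], [232, 457], [241, 457], [245, 445], [311, 452], [391, 445], [394, 456], [402, 459], [409, 439], [414, 352], [430, 352], [431, 371], [447, 359], [420, 309], [432, 117]]
90 [-33.12094258 -30.91395939 -32.47370846] [ 75.09527747  29.51606699 -32.28612423] [[204, 117], [225, 382], [221, 415], [226, 416], [233, 458], [242, 455], [245, 445], [289, 445], [313, 452], [346, 445], [391, 445], [395, 457], [402, 458], [409, 438], [432, 118]]
```

Emit:
servo_tool --commands '[{"tx": -0.22, "ty": 0.46, "tz": 0, "ax": 0, "ay": 0, "az": 0, "gripper": 50}, {"tx": -0.43, "ty": 0.93, "tz": 0, "ax": 0, "ay": 0, "az": 0, "gripper": 50}, {"tx": -0.43, "ty": 0.93, "tz": 0, "ax": 0, "ay": 0, "az": 0, "gripper": 50}, {"tx": -0.43, "ty": 0.93, "tz": 0, "ax": 0, "ay": 0, "az": 0, "gripper": 50}, {"tx": -0.43, "ty": 0.93, "tz": 0, "ax": 0, "ay": 0, "az": 0, "gripper": 50}, {"tx": -0.43, "ty": 0.93, "tz": 0, "ax": 0, "ay": 0, "az": 0, "gripper": 50}, {"tx": -0.43, "ty": 0.93, "tz": 0, "ax": 0, "ay": 0, "az": 0, "gripper": 50}, {"tx": -0.43, "ty": 0.93, "tz": 0, "ax": 0, "ay": 0, "az": 0, "gripper": 50}]'

```text
time_s: 7.15
tcp_pos: [0.5595, -0.0449, 0.2003]
orientation: [-0.206, 0.978, 0.0, -0.002]
contact_force: [0.4, 0.4, -4.4]
finger_gap: 0.0593
gripper_force: 56.1
```

Emit:
servo_tool --commands '[{"tx": -0.43, "ty": 0.93, "tz": 0, "ax": 0, "ay": 0, "az": 0, "gripper": 50}, {"tx": -0.43, "ty": 0.93, "tz": 0, "ax": 0, "ay": 0, "az": 0, "gripper": 50}, {"tx": -0.43, "ty": 0.93, "tz": 0, "ax": 0, "ay": 0, "az": 0, "gripper": 50}, {"tx": -0.43, "ty": 0.93, "tz": 0, "ax": 0, "ay": 0, "az": 0, "gripper": 50}, {"tx": -0.43, "ty": 0.93, "tz": 0, "ax": 0, "ay": 0, "az": 0, "gripper": 50}, {"tx": -0.43, "ty": 0.93, "tz": 0, "ax": 0, "ay": 0, "az": 0, "gripper": 50}, {"tx": -0.22, "ty": 0.46, "tz": 0, "ax": 0, "ay": 0, "az": 0, "gripper": 50}, {"tx": 0, "ty": 0, "tz": 0, "ax": 0, "ay": 0, "az": 0.5, "gripper": 50}]'

```text
time_s: 7.95
tcp_pos: [0.5632, 0.2248, 0.1995]
orientation: [-0.188, 0.982, 0.001, -0.002]
contact_force: [1.0, 0.6, -3.2]
finger_gap: 0.0592
gripper_force: 56.1
```

Emit:
servo_tool --commands '[{"tx": 0, "ty": 0, "tz": 0, "ax": 0, "ay": 0, "az": 1, "gripper": 50}, {"tx": 0, "ty": 0, "tz": 0, "ax": 0, "ay": 0, "az": 1, "gripper": 50}, {"tx": 0, "ty": 0, "tz": 0, "ax": 0, "ay": 0, "az": 1, "gripper": 50}, {"tx": 0, "ty": 0, "tz": 0, "ax": 0, "ay": 0, "az": 1, "gripper": 50}, {"tx": 0, "ty": 0, "tz": 0, "ax": 0, "ay": 0, "az": 1, "gripper": 50}, {"tx": 0, "ty": 0, "tz": 0, "ax": 0, "ay": 0, "az": 1, "gripper": 50}, {"tx": 0, "ty": 0, "tz": 0, "ax": 0, "ay": 0, "az": 1, "gripper": 50}, {"tx": 0, "ty": 0, "tz": 0, "ax": 0, "ay": 0, "az": 0, "gripper": 50}]'

```text
time_s: 8.75
tcp_pos: [0.5646, 0.2193, 0.2002]
orientation: [0.12, 0.993, -0.001, -0.001]
contact_force: [-0.3, -0.4, -4.4]
finger_gap: 0.0589
gripper_force: 56.1
```

```bash
cat >> h.py <<'E'
def plan(x,y,z,theta):
    s=status.get_state(); p,M,th=tool(s); d=(np.array([x,y,z])-p)@M/40; a=(th-theta+180)%360-180
    print("tcp",p.round(1),"th",round(th,1),"tilt",np.degrees(M[:2,2]).round(2),"F",s["contact_force"].round(1),"gap",round(s["finger_gap"]*1e3,1),"-> tx,ty,tz",d.round(2),"az",round(a/5,2))
E
python3 - <<'E'
from h import *
plan(567,218.3,120,76.1)
E
```

```text
tcp [564.6 219.3 200.2] th 76.3 tilt [-0.17 -0.09] F [-0.3 -0.4 -4.4] gap 58.9 -> tx,ty,tz [-0.07 -0.01  2.  ] az 0.03
```

Emit:
servo_tool --commands '[{"tx": -0.07, "ty": -0.01, "tz": 0.4, "ax": 0, "ay": 0, "az": 0.03, "gripper": 50}, {"tx": 0, "ty": 0, "tz": 0.6, "ax": 0, "ay": 0, "az": 0, "gripper": 50}, {"tx": 0, "ty": 0, "tz": 0.5, "ax": 0, "ay": 0, "az": 0, "gripper": 50}, {"tx": 0, "ty": 0, "tz": 0.3, "ax": 0, "ay": 0, "az": 0, "gripper": 50}, {"tx": 0, "ty": 0, "tz": 0, "ax": 0, "ay": 0, "az": 0, "gripper": 50}]'

```text
time_s: 9.25
tcp_pos: [0.5666, 0.2179, 0.1274]
orientation: [0.12, 0.993, -0.001, -0.002]
contact_force: [-0.4, -0.2, -3.6]
finger_gap: 0.0594
gripper_force: 56.0
```

```bash
python3 - <<'E'
from h import *
plan(567,218.3,112,76.1)
w=grab_frame("wrist")["color"];g=grab_frame("scene")["color"]
cv2.imwrite("pics/m3.png",np.hstack([cv2.resize(w[40:190,170:470],(450,225*2),interpolation=cv2.INTER_CUBIC)[:450],cv2.resize(g[220:370,360:500],(350,450),interpolation=cv2.INTER_CUBIC)]))
E
```

```text
tcp [566.6 217.9 127.4] th 76.3 tilt [-0.26 -0.12] F [-0.4 -0.2 -3.6] gap 59.4 -> tx,ty,tz [-0.01  0.01  0.38] az 0.03
```

View pics/m3.png

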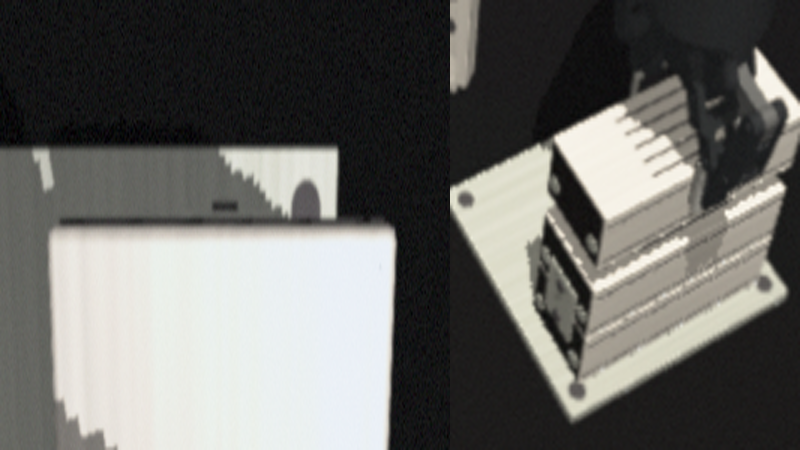

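The held case hovers about 17 mm above the column and looks aligned in the scene view. In the wrist crop the case's end edge is at row ~116, and a plate corner is visible at px ≈ (395,89).

```bash
python3 - <<'E'
from h import *
s=status.get_state(); p,M,th=tool(s); f=grab_frame("wrist"); im=cv2.GaussianBlur(f["color"],(3,3),0).min(2).astype(int)
def vedge(c,r0,r1,lv):  # first row rising over lv
    col=im[r0:r1,c]; i=np.argmax(col>lv); return r0+i-(col[i]-lv)/(col[i]-col[i-1])
pe=[(c,vedge(c,75,100,50)) for c in range(200,390,10)]
ce=[(c,vedge(c,108,125,75)) for c in range(215,425,10)]
def hedge(r,c0,c1,lv):
    row=im[r,c0:c1]; i=np.argmax(row<lv); return c0+i-1+(row[i-1]-lv)/(row[i-1]-row[i])
se=[(hedge(r,380,410,100),r) for r in range(92,110,2)]
print([round(b,1) for a,b in pe],[round(b,1) for a,b in ce],[round(a,1) for a,b in se])
P=onz(f,np.array(pe),.008)*1000; C=onz(f,np.array(ce),p[2]/1e3+.0324)*1000; S=onz(f,np.array(se),.008)*1000
for nm,Q in(("plate end",P),("case end",C),("plate side",S)):
    T=(Q-p)@M; print(nm,"tool x",np.median(T[:,0]).round(2),"y",np.median(T[:,1]).round(2)); d=Q[-1]-Q[0]; print(" ang",np.degrees(np.arctan2(d[1],d[0])).round(2))
# column frame via plate, yaw -13.9
u=np.array([np.cos(np.radians(-13.9)),np.sin(np.radians(-13.9))]);v=np.array([-u[1],u[0]])
for nm,Q in(("P",P),("C",C),("S",S)): print(nm,(Q[:,:2]@u).mean().round(1),(Q[:,:2]@v).mean().round(1))
print("tcp",p[:2]@u,p[:2]@v)
E
```

```text
[np.float64(84.7), np.float64(85.3), np.float64(85.2), np.float64(85.3), np.float64(85.2), np.float64(85.1), np.float64(85.1), np.float64(85.1), np.float64(85.1), np.float64(85.0), np.float64(85.1), np.float64(84.3), np.float64(84.2), np.float64(84.2), np.float64(84.2), np.float64(84.2), np.float64(84.2), np.float64(84.2), np.float64(84.2)] [np.float64(108.2), np.float64(108.2), np.float64(108.2), np.float64(108.2), np.float64(108.1), np.float64(108.0), np.float64(108.1), np.float64(108.1), np.float64(108.1), np.float64(108.1), np.float64(108.1), np.float64(108.1), np.float64(108.0), np.float64(108.1), np.float64(108.1), np.float64(108.0), np.float64(108.1), np.float64(110.6), np.float64(113.7), np.float64(113.6), np.float64(113.6)] [np.float64(392.0), np.float64(392.0), np.float64(391.8), np.float64(391.6), np.float64(391.5), np.float64(391.4), np.float64(391.3), np.float64(391.2), np.float64(391.1)]
plate end tool x 92.12 y -16.41
 ang 76.3
case end tool x 77.0 y -0.56
 ang 74.71
plate side tool x 83.65 y 44.66
 ang -14.18
P 406.9 332.0
C 422.4 347.9
S 415.5 393.1
tcp 499.2100683862667 348.6504845356623
```

```bash
python3 - <<'E'
from h import *
plan(567,218.3,112,76.1)
s=status.get_state(); p,M,th=tool(s); f=grab_frame("wrist"); im=f["color"].min(2).astype(int)
print(im[78:122,290].tolist()); print(im[78:122,240].tolist()); print(im[95,380:402].tolist())
plan(567,218.3,112,76.1)
E
```

```text
tcp [568.8 218.7 131. ] th 76.2 tilt [0.07 0.03] F [ 0.8  0.1 -3.6] gap 59.3 -> tx,ty,tz [ 0.04 -0.02  0.48] az 0.02
[27, 18, 21, 12, 12, 23, 48, 73, 91, 94, 95, 97, 95, 92, 96, 99, 97, 99, 97, 100, 98, 98, 96, 99, 97, 101, 98, 97, 99, 84, 57, 66, 98, 107, 87, 59, 74, 117, 153, 177, 192, 208, 223, 230]
[10, 19, 19, 10, 8, 20, 42, 72, 90, 94, 96, 96, 95, 94, 96, 95, 98, 96, 96, 94, 96, 94, 99, 93, 93, 94, 94, 95, 99, 95, 96, 93, 96, 91, 75, 52, 65, 112, 153, 174, 189, 201, 214, 223]
[216, 215, 215, 210, 212, 215, 214, 214, 215, 208, 173, 103, 40, 21, 16, 20, 18, 29, 23, 13, 8, 13]
tcp [568.9 218.8 131.3] th 76.2 tilt [0.1  0.04] F [-0.7 -0.2 -2.9] gap 59.0 -> tx,ty,tz [ 0.05 -0.02  0.48] az 0.02
```

Emit:
servo_tool --commands '[{"tx": 0.06, "ty": -0.02, "tz": 0.2, "ax": 0, "ay": 0, "az": 0.02, "gripper": 50}, {"tx": 0, "ty": 0, "tz": 0.2, "ax": 0, "ay": 0, "az": 0, "gripper": 50}, {"tx": 0, "ty": 0, "tz": 0, "ax": 0, "ay": 0, "az": 0, "gripper": 50}, {"tx": 0, "ty": 0, "tz": 0, "ax": 0, "ay": 0, "az": 0, "gripper": 50}, {"tx": 0, "ty": 0, "tz": 0, "ax": 0, "ay": 0, "az": 0, "gripper": 50}]'

```text
time_s: 9.95
tcp_pos: [0.5658, 0.2184, 0.1143]
orientation: [0.121, 0.993, 0.0, 0.0]
contact_force: [-0.3, -0.3, -2.9]
finger_gap: 0.059
gripper_force: 56.1
```

```bash
python3 - <<'E'
from h import *
plan(566.5,218.7,110.6,76.1)
E
```

```text
tcp [565.8 218.4 114.3] th 76.1 tilt [0.02 0.01] F [-0.3 -0.3 -2.9] gap 59.0 -> tx,ty,tz [-0.01  0.01  0.09] az -0.0
```

Emit:
servo_tool --commands '[{"tx": -0.02, "ty": 0.01, "tz": 0.05, "ax": 0, "ay": 0, "az": 0, "gripper": 50}, {"tx": 0, "ty": 0, "tz": 0.05, "ax": 0, "ay": 0, "az": 0, "gripper": 50}, {"tx": 0, "ty": 0, "tz": 0, "ax": 0, "ay": 0, "az": 0, "gripper": 50}]'

```text
time_s: 10.25
tcp_pos: [0.5669, 0.2186, 0.1106]
orientation: [0.121, 0.993, 0.0, 0.0]
contact_force: [-2.1, -0.7, 0.4]
finger_gap: 0.059
gripper_force: 56.7
```

```bash
python3 - <<'E'
from h import *
plan(566.5,218.7,110.6,76.1)
E
```

```text
tcp [566.9 218.6 110.6] th 76.1 tilt [0.05 0.02] F [-2.1 -0.7  0.4] gap 59.0 -> tx,ty,tz [0.01 0.   0.  ] az -0.01
```

Emit:
servo_tool --commands '[{"tx": 0, "ty": 0, "tz": 0.02, "ax": 0, "ay": 0, "az": 0, "gripper": 50}, {"tx": 0, "ty": 0, "tz": 0, "ax": 0, "ay": 0, "az": 0, "gripper": 85}, {"tx": 0, "ty": 0, "tz": 0, "ax": 0, "ay": 0, "az": 0, "gripper": 85}, {"tx": 0, "ty": 0, "tz": 0, "ax": 0, "ay": 0, "az": 0, "gripper": 85}, {"tx": 0, "ty": 0, "tz": -0.3, "ax": 0, "ay": 0, "az": 0, "gripper": 85}, {"tx": 0, "ty": 0, "tz": -0.6, "ax": 0, "ay": 0, "az": 0, "gripper": 85}, {"tx": 0, "ty": 0, "tz": -0.9, "ax": 0, "ay": 0, "az": 0, "gripper": 85}, {"tx": 0, "ty": 0, "tz": -0.9, "ax": 0, "ay": 0, "az": 0, "gripper": 85}]'

```text
time_s: 11.05
tcp_pos: [0.5663, 0.2183, 0.2191]
orientation: [0.121, 0.993, -0.0, -0.0]
contact_force: [0.5, 0.1, -0.3]
finger_gap: 0.0852
gripper_force: 0.0
```

Emit:
servo_tool --commands '[{"tx": 0, "ty": 0, "tz": -0.9, "ax": 0, "ay": 0, "az": 0, "gripper": 85}, {"tx": 0, "ty": 0, "tz": -0.9, "ax": 0, "ay": 0, "az": 0, "gripper": 85}, {"tx": 0, "ty": 0, "tz": 0, "ax": 0, "ay": 0, "az": 0, "gripper": 85}, {"tx": 0, "ty": 0, "tz": 0, "ax": 0, "ay": 0, "az": 0, "gripper": 85}, {"tx": 0, "ty": 0, "tz": 0, "ax": 0, "ay": 0, "az": 0, "gripper": 85}]'

```text
time_s: 11.55
tcp_pos: [0.5661, 0.2184, 0.2884]
orientation: [0.121, 0.993, -0.0, -0.001]
contact_force: [-0.4, 0.0, -0.1]
finger_gap: 0.0852
gripper_force: 0.0
```

```bash
python3 - <<'E'
from h import *
plan(566.5,218.7,110.6,76.1)
f=grab_frame("wrist");w=f["color"];g=grab_frame("scene")["color"]
cv2.imwrite("pics/m4.png",np.hstack([cv2.resize(w[60:360,170:470],(450,450)),cv2.resize(g[220:370,360:500],(350,450),interpolation=cv2.INTER_CUBIC)]))
E
```

```text
tcp [566.1 218.4 288.4] th 76.1 tilt [-0.09 -0.04] F [-0.4  0.  -0.1] gap 85.2 -> tx,ty,tz [-0.01  0.01  4.45] az -0.0
```

View pics/m4.png

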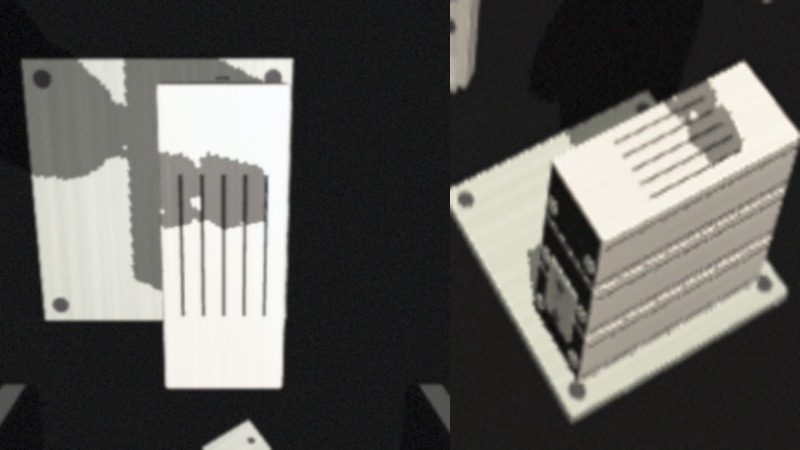

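After release the scene view shows the three units visually flush. The wrist crop shows the case top with crop corners (157,84), (291,84), (283,388) and (165,388) on the plate.

```bash
cat >> h.py <<'E'
def cross(line,lv,up):
    line=np.asarray(line,float); b=line>lv; i=[j for j in range(1,len(b)) if b[j]!=b[j-1] and b[j]==up][0]
    return i-1+(lv-line[i-1])/(line[i]-line[i-1])
U=np.array([np.cos(np.radians(-13.9)),np.sin(np.radians(-13.9)),0]);V=np.array([-U[1],U[0],0])
E
cat > chk.py <<'E'
from h import *
f=grab_frame("wrist"); im=f["color"].min(2).astype(int)
def rep(n,pts,z):
    Q=onz(f,np.array(pts),z)*1000; d=Q[-1]-Q[0]; print(n,"u",(Q@U).mean().round(1),"v",(Q@V).mean().round(1),"ang",np.degrees(np.arctan2(d[1],d[0])).round(1))
    return Q
rep("case end +u",[(c,300+cross(im[300:340,c],120,False)) for c in range(285,355,6)],.143)
rep("case end -u",[(c,108+cross(im[108:125,c],170,True)) for c in range(285,350,6)],.143)
rep("case side +v",[(340+cross(im[r,340:380],120,False),r) for r in range(130,310,8)],.143)
rep("plate end -u",[(c,90+cross(im[90:105,c],50,True)) for c in range(195,360,8)],.008)
rep("plate end +u",[(c,260+cross(im[260:290,c],110,False)) for c in range(205,265,6)],.008)
rep("plate side -v",[(175+cross(im[r,175:210],120,True),r) for r in range(185,265,6)],.008)
rep("plate side +v",[(355+cross(im[r,355:375],110,False),r) for r in range(102,112,2)],.008)
E
python3 chk.py
```

```text
case end +u u 571.7 v 348.0 ang 76.1
case end -u u 422.4 v 346.0 ang 76.1
case side +v u 493.3 v 376.9 ang -14.0
plate end -u u 406.3 v 306.5 ang 76.5
plate end +u u 586.9 v 254.2 ang 76.0
plate side -v u 531.7 v 218.8 ang -13.8
plate side +v u 413.5 v 393.7 ang -13.0
```

Emit:
servo_tool --commands '[{"tx": -0.16, "ty": -0.9, "tz": 0, "ax": 0, "ay": 0, "az": 0, "gripper": 85}, {"tx": -0.16, "ty": -0.9, "tz": 0, "ax": 0, "ay": 0, "az": 0, "gripper": 85}, {"tx": -0.16, "ty": -0.9, "tz": 0, "ax": 0, "ay": 0, "az": 0, "gripper": 85}, {"tx": -0.16, "ty": -0.9, "tz": 0, "ax": 0, "ay": 0, "az": 0, "gripper": 85}, {"tx": -0.16, "ty": -0.9, "tz": 0, "ax": 0, "ay": 0, "az": 0, "gripper": 85}, {"tx": -0.15, "ty": -0.87, "tz": 0, "ax": 0, "ay": 0, "az": 0, "gripper": 85}, {"tx": 0, "ty": 0, "tz": 0, "ax": 0, "ay": 0, "az": 0.97, "gripper": 85}, {"tx": 0, "ty": 0, "tz": 0, "ax": 0, "ay": 0, "az": 0.97, "gripper": 85}]'

```text
time_s: 12.5
tcp_pos: [0.5513, -0.001, 0.2887]
orientation: [0.208, 0.978, -0.0, -0.001]
contact_force: [0.2, 0.7, 0.3]
finger_gap: 0.085
gripper_force: 0.0
```

Emit:
servo_tool --commands '[{"tx": 0, "ty": 0, "tz": 0, "ax": 0, "ay": 0, "az": 0.97, "gripper": 85}, {"tx": 0, "ty": 0, "tz": 0, "ax": 0, "ay": 0, "az": 0.97, "gripper": 85}, {"tx": 0, "ty": 0, "tz": 0, "ax": 0, "ay": 0, "az": 0.97, "gripper": 85}, {"tx": 0, "ty": 0, "tz": 0, "ax": 0, "ay": 0, "az": 0.97, "gripper": 85}, {"tx": 0, "ty": 0, "tz": 0, "ax": 0, "ay": 0, "az": 0.97, "gripper": 85}, {"tx": 0, "ty": 0, "tz": 0, "ax": 0, "ay": 0, "az": 0.97, "gripper": 85}, {"tx": 0, "ty": 0, "tz": 0, "ax": 0, "ay": 0, "az": 0.97, "gripper": 85}, {"tx": 0, "ty": 0, "tz": 0, "ax": 0, "ay": 0, "az": 0.97, "gripper": 85}]'

```text
time_s: 13.3
tcp_pos: [0.5514, 0.0009, 0.2885]
orientation: [0.52, 0.854, -0.001, -0.001]
contact_force: [-0.3, 0.0, -0.3]
finger_gap: 0.0855
gripper_force: 0.0
```

Emit:
servo_tool --commands '[{"tx": 0, "ty": 0, "tz": 0, "ax": 0, "ay": 0, "az": 0.97, "gripper": 85}, {"tx": 0, "ty": 0, "tz": 0, "ax": 0, "ay": 0, "az": 0, "gripper": 85}, {"tx": 0, "ty": 0, "tz": 0, "ax": 0, "ay": 0, "az": 0, "gripper": 85}]'

```text
time_s: 13.6
tcp_pos: [0.5515, 0.0009, 0.2888]
orientation: [0.553, 0.833, -0.0, -0.0]
contact_force: [-0.1, -0.3, 0.7]
finger_gap: 0.0849
gripper_force: 0.0
```

```bash
python3 - <<'E'
from h import *
plan(551,1,288,22.7)
f=grab_frame("wrist");cv2.imwrite("pics/w5.png",f["color"])
for lo in(120,160,200,225): print(lo,"leg",face(f,(280,150,80,90),.150,lo,k=3))
E
```

```text
tcp [551.5   0.9 288.8] th 22.9 tilt [-0.06 -0.01] F [-0.1 -0.3  0.7] gap 84.9 -> tx,ty,tz [ 0.01 -0.01  0.02] az 0.03
120 leg [550.4   6.2  28.1  18.1 -67.6]
160 leg [550.2   5.8  27.4  17.4 -66.6]
200 leg [550.6   5.6  26.7  16.7 -67.6]
225 leg [550.6   5.6  26.5  16.6 -67.1]
```

View pics/w5.png

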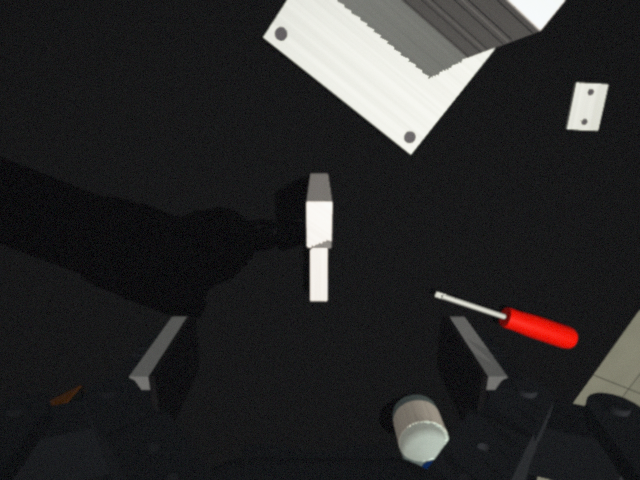

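The wrist view shows the leg top at px (306–332, 201–247) and the foot below it to row 301. The plate is at the upper middle, and the bottle and screwdriver are clear.

```bash
python3 - <<'E'
from h import *
f=grab_frame("wrist"); im=f["color"].min(2).astype(int)
print(im[192:256,312].tolist(),im[192:256,325].tolist())
L=onz(f,[(295+cross(im[r,295:320],120,True),r) for r in range(205,238,4)],.15)*1e3
Rr=onz(f,[(320+cross(im[r,320:345],120,False),r) for r in range(205,238,4)],.15)*1e3
c=(L.mean(0)+Rr.mean(0))/2; d=L[0]-L[-1]; d2=Rr[0]-Rr[-1]; print("w",np.linalg.norm(np.cross(d/np.linalg.norm(d),Rr[3]-L[3])),[np.degrees(np.arctan2(q[1],q[0]))for q in(d,d2)],c)
fo=onz(f,[(300+cross(im[r,300:320],100,True),r) for r in range(252,296,4)],.034)*1e3
fr=onz(f,[(318+cross(im[r,318:340],100,False),r) for r in range(252,296,4)],.034)*1e3
for q in(fo,fr): print("foot ang",np.degrees(np.arctan2(*(q[0]-q[-1])[1::-1])))
print("foot mid",((fo+fr)/2).mean(0)); e=((fo+fr)/2); v=c-e.mean(0); print("dir leg-foot",np.degrees(np.arctan2(v[1],v[0])))
for r in(200.5,246.5): print(r,onz(f,[(319,r)],.15)*1e3)
E
```

```text
[111, 114, 110, 113, 111, 111, 112, 111, 136, 189, 231, 242, 244, 244, 243, 242, 244, 245, 245, 245, 243, 244, 244, 243, 244, 244, 244, 244, 244, 243, 242, 240, 242, 242, 242, 241, 239, 238, 238, 239, 240, 242, 242, 242, 241, 243, 239, 238, 239, 240, 242, 240, 235, 203, 160, 156, 195, 226, 234, 237, 239, 237, 237, 237] [112, 112, 110, 115, 113, 109, 110, 110, 127, 187, 235, 246, 247, 247, 246, 245, 245, 243, 244, 245, 245, 246, 245, 244, 244, 243, 245, 246, 245, 245, 244, 244, 245, 246, 245, 243, 244, 245, 244, 242, 240, 243, 242, 242, 239, 240, 238, 235, 225, 182, 144, 139, 134, 134, 137, 165, 220, 236, 238, 238, 239, 238, 238, 238]
w 18.432416142890702 [np.float64(112.52723489561339), np.float64(112.04508701922656)] [550.59263165   5.25929532 150.        ]
foot ang 112.6241632539277
foot ang 113.07386838841997
foot mid [582.80975139 -71.55129876  34.        ]
dir leg-foot 112.75492549823358
200.5 [[545.16417949  18.76616316 150.        ]]
246.5 [[558.06213937 -11.77426736 150.        ]]
```

Emit:
servo_tool --commands '[{"tx": 0.06, "ty": 0.03, "tz": 0.7, "ax": 0, "ay": 0, "az": 0.06, "gripper": 85}, {"tx": 0, "ty": 0, "tz": 0.9, "ax": 0, "ay": 0, "az": 0, "gripper": 85}, {"tx": 0, "ty": 0, "tz": 0.9, "ax": 0, "ay": 0, "az": 0, "gripper": 85}, {"tx": 0, "ty": 0, "tz": 0.9, "ax": 0, "ay": 0, "az": 0, "gripper": 85}, {"tx": 0, "ty": 0, "tz": 0.7, "ax": 0, "ay": 0, "az": 0, "gripper": 70}, {"tx": 0, "ty": 0, "tz": 0.5, "ax": 0, "ay": 0, "az": 0, "gripper": 60}, {"tx": 0, "ty": 0, "tz": 0.2, "ax": 0, "ay": 0, "az": 0, "gripper": 50}, {"tx": 0, "ty": 0, "tz": 0, "ax": 0, "ay": 0, "az": 0, "gripper": 40}]'

```text
time_s: 14.5
tcp_pos: [0.5513, 0.0035, 0.0964]
orientation: [0.556, 0.831, -0.001, -0.001]
contact_force: [0.3, -0.1, -0.1]
finger_gap: 0.0404
gripper_force: 0.0
```

Emit:
servo_tool --commands '[{"tx": 0, "ty": 0, "tz": 0, "ax": 0, "ay": 0, "az": 0, "gripper": 30}, {"tx": 0, "ty": 0, "tz": 0, "ax": 0, "ay": 0, "az": 0, "gripper": 24}]' --grip_force 90

```text
time_s: 14.7
tcp_pos: [0.5529, 0.0035, 0.0987]
orientation: [0.556, 0.831, 0.001, 0.001]
contact_force: [0.5, -0.2, 0.2]
finger_gap: 0.024
gripper_force: 0.0
```

```bash
python3 - <<'E'
from h import *
plan(551.6,3.5,96,22.6)
E
```

```text
tcp [552.9   3.5  98.7] th 22.4 tilt [0.13 0.02] F [ 0.5 -0.2  0.2] gap 24.0 -> tx,ty,tz [ 0.01 -0.03  0.07] az -0.03
```

Emit:
servo_tool --commands '[{"tx": 0, "ty": -0.03, "tz": 0.03, "ax": 0, "ay": 0, "az": 0, "gripper": 10}, {"tx": 0, "ty": 0, "tz": 0, "ax": 0, "ay": 0, "az": 0, "gripper": 10}, {"tx": 0, "ty": 0, "tz": 0, "ax": 0, "ay": 0, "az": 0, "gripper": 10}, {"tx": 0, "ty": 0, "tz": 0, "ax": 0, "ay": 0, "az": 0, "gripper": 10}]' --grip_force 90

```text
time_s: 15.1
tcp_pos: [0.552, 0.0032, 0.0984]
orientation: [0.556, 0.831, 0.001, 0.001]
contact_force: [-2.9, 0.7, 10.5]
finger_gap: 0.017
gripper_force: 87.4
```

```bash
python3 - <<'E'
from h import *
plan(551.6,3.5,96,22.6); print(status.get_state()["gripper_force"])
E
```

```text
tcp [552.    3.2  98.4] th 22.4 tilt [0.18 0.05] F [-2.9  0.7 10.5] gap 17.0 -> tx,ty,tz [ 0.01 -0.01  0.06] az -0.03
87.43936657905579
```

Emit:
servo_tool --commands '[{"tx": 0, "ty": 0, "tz": -0.3, "ax": 0, "ay": 0, "az": 0, "gripper": 10}, {"tx": 0, "ty": 0, "tz": -0.5, "ax": 0, "ay": 0, "az": 0, "gripper": 10}, {"tx": 0, "ty": 0, "tz": -0.45, "ax": 0, "ay": 0, "az": 0, "gripper": 10}, {"tx": 0.53, "ty": 0.19, "tz": 0, "ax": 0, "ay": 0, "az": 0, "gripper": 10}, {"tx": 0.79, "ty": 0.28, "tz": 0, "ax": 0, "ay": 0, "az": 0, "gripper": 10}, {"tx": 0.79, "ty": 0.29, "tz": 0, "ax": 0, "ay": 0, "az": 0, "gripper": 10}, {"tx": 0.79, "ty": 0.28, "tz": 0, "ax": 0, "ay": 0, "az": 0, "gripper": 10}, {"tx": 0.27, "ty": 0.1, "tz": 0, "ax": 0, "ay": 0, "az": 0, "gripper": 10}]'

```text
time_s: 15.9
tcp_pos: [0.5436, 0.1427, 0.1464]
orientation: [0.554, 0.833, 0.001, -0.001]
contact_force: [-0.9, 0.1, -4.8]
finger_gap: 0.0172
gripper_force: 88.1
```

Emit:
servo_tool --commands '[{"tx": 0, "ty": 0, "tz": 0, "ax": 0, "ay": 0, "az": 0.45, "gripper": 10}, {"tx": 0, "ty": 0, "tz": 0, "ax": 0, "ay": 0, "az": 0.97, "gripper": 10}, {"tx": 0, "ty": 0, "tz": 0, "ax": 0, "ay": 0, "az": 0.97, "gripper": 10}, {"tx": 0, "ty": 0, "tz": 0, "ax": 0, "ay": 0, "az": 0.97, "gripper": 10}, {"tx": 0, "ty": 0, "tz": 0, "ax": 0, "ay": 0, "az": 0.97, "gripper": 10}, {"tx": 0, "ty": 0, "tz": 0, "ax": 0, "ay": 0, "az": 0.97, "gripper": 10}, {"tx": 0, "ty": 0, "tz": 0, "ax": 0, "ay": 0, "az": 0.97, "gripper": 10}, {"tx": 0, "ty": 0, "tz": 0, "ax": 0, "ay": 0, "az": 0.97, "gripper": 10}]'

```text
time_s: 16.7
tcp_pos: [0.5445, 0.1371, 0.1465]
orientation: [0.788, 0.616, -0.0, 0.0]
contact_force: [-1.0, -0.2, -3.3]
finger_gap: 0.0171
gripper_force: 88.1
```

Emit:
servo_tool --commands '[{"tx": 0, "ty": 0, "tz": 0, "ax": 0, "ay": 0, "az": 0, "gripper": 10}, {"tx": 0, "ty": 0, "tz": 0, "ax": 0, "ay": 0, "az": 0, "gripper": 10}, {"tx": 0, "ty": 0, "tz": 0, "ax": 0, "ay": 0, "az": 0, "gripper": 10}, {"tx": 0, "ty": 0, "tz": 0, "ax": 0, "ay": 0, "az": 0, "gripper": 10}]'

```text
time_s: 17.1
tcp_pos: [0.5446, 0.1376, 0.1461]
orientation: [0.786, 0.618, -0.0, 0.0]
contact_force: [0.0, -0.0, -4.0]
finger_gap: 0.0174
gripper_force: 88.0
```

```bash
cat >> h.py <<'E'
def uv(u,v,z,theta=-13.9):
    p=u*U+v*V; q=tool()[0]; print("u,v,z",(q@U).round(1),(q@V).round(1),q[2].round(1)); plan(p[0],p[1],z,theta)
E
python3 - <<'E'
from h import *
uv(497,265,148)
f=grab_frame("wrist");cv2.imwrite("pics/w6.png",f["color"])
E
```

```text
u,v,z 495.6 264.3 146.1
tcp [544.6 137.6 146.1] th -13.7 tilt [-0. -0.] F [ 0. -0. -4.] gap 17.4 -> tx,ty,tz [ 0.02  0.03 -0.05] az 0.04
```

View pics/w6.png

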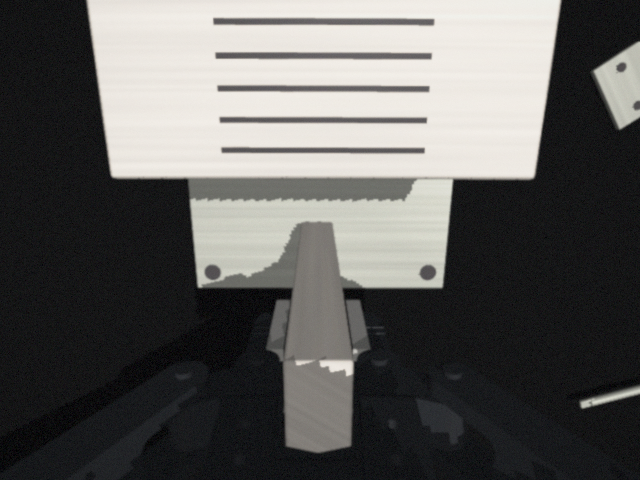

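The wrist view shows the case's front edge level at row ~178 (columns 112–535). The held square is centred at column 318, parallel to it, with its leg face pointing at the column.

Emit:
servo_tool --commands '[{"tx": 0.1, "ty": 0.03, "tz": 0.3, "ax": 0, "ay": 0, "az": 0.03, "gripper": 10}, {"tx": 0.2, "ty": 0, "tz": 0.4, "ax": 0, "ay": 0, "az": 0, "gripper": 10}, {"tx": 0.2, "ty": 0, "tz": 0.2, "ax": 0, "ay": 0, "az": 0, "gripper": 10}, {"tx": 0.15, "ty": 0, "tz": 0, "ax": 0, "ay": 0, "az": 0, "gripper": 10}, {"tx": 0.1, "ty": 0, "tz": 0, "ax": 0, "ay": 0, "az": 0, "gripper": 10}, {"tx": 0, "ty": 0, "tz": 0, "ax": 0, "ay": 0, "az": 0, "gripper": 10}, {"tx": 0, "ty": 0, "tz": 0, "ax": 0, "ay": 0, "az": 0, "gripper": 10}, {"tx": 0, "ty": 0, "tz": 0, "ax": 0, "ay": 0, "az": 0, "gripper": 10}]'

```text
time_s: 17.95
tcp_pos: [0.5532, 0.1661, 0.1104]
orientation: [0.788, 0.616, 0.0, 0.0]
contact_force: [0.4, 0.2, -4.1]
finger_gap: 0.017
gripper_force: 88.0
```

```bash
python3 - <<'E'
from h import *
uv(497,300.9,106.4)
f=grab_frame("wrist"); im=f["color"].min(2).astype(int)
for c in (150,200,250,400,450,500):
    col=im[60:300,c]; r=[60+j for j in range(1,240) if (col[j]>150)!=(col[j-1]>150)]; print(c,r)
E
```

```text
u,v,z 497.1 294.2 110.4
tcp [553.2 166.1 110.4] th -14.0 tilt [0.03 0.  ] F [ 0.4  0.2 -4.1] gap 17.0 -> tx,ty,tz [ 0.17 -0.    0.1 ] az -0.01
150 [82, 297]
200 [81, 117, 126, 157, 166, 195, 203, 230, 239, 265, 272, 297]
250 [73, 78, 81, 117, 126, 156, 165, 194, 203, 230, 238, 264, 273, 297]
400 [72, 79, 81, 116, 125, 156, 165, 194, 203, 230, 238, 264, 273, 297]
450 [72, 79, 81, 117, 126, 156, 165, 296, 299]
500 [82, 296]
```

Emit:
servo_tool --commands '[{"tx": 0.05, "ty": 0, "tz": 0.05, "ax": 0, "ay": 0, "az": 0, "gripper": 10}, {"tx": 0, "ty": 0, "tz": 0.05, "ax": 0, "ay": 0, "az": 0, "gripper": 10}, {"tx": 0, "ty": 0, "tz": 0.02, "ax": 0, "ay": 0, "az": 0, "gripper": 10}, {"tx": 0, "ty": 0, "tz": 0, "ax": 0, "ay": 0, "az": 0, "gripper": 10}, {"tx": 0, "ty": 0, "tz": 0, "ax": 0, "ay": 0, "az": 0, "gripper": 10}]'

```text
time_s: 18.5
tcp_pos: [0.5538, 0.1689, 0.1064]
orientation: [0.788, 0.616, 0.001, -0.0]
contact_force: [-2.2, 1.0, 6.1]
finger_gap: 0.0171
gripper_force: 89.5
```

```bash
python3 - <<'E'
from h import *
uv(497,300.9,106.4); print(status.get_state()["wrist_torque"])
E
```

```text
u,v,z 497.0 297.0 106.4
tcp [553.8 168.9 106.4] th -13.9 tilt [0.05 0.06] F [-2.2  1.   6.1] gap 17.1 -> tx,ty,tz [0.1 0.  0. ] az -0.0
[-0.0408184   0.82643589 -0.0104141 ]
```

Emit:
servo_tool --commands '[{"tx": 0.04, "ty": 0, "tz": 0, "ax": 0, "ay": 0, "az": 0, "gripper": 10}, {"tx": 0.03, "ty": 0, "tz": 0, "ax": 0, "ay": 0, "az": 0, "gripper": 10}, {"tx": 0.03, "ty": 0, "tz": 0, "ax": 0, "ay": 0, "az": 0, "gripper": 10}, {"tx": 0, "ty": 0, "tz": 0, "ax": 0, "ay": 0, "az": 0, "gripper": 10}, {"tx": 0, "ty": 0, "tz": 0, "ax": 0, "ay": 0, "az": 0, "gripper": 10}]'

```text
time_s: 19.0
tcp_pos: [0.5543, 0.1699, 0.1064]
orientation: [0.788, 0.615, -0.001, 0.001]
contact_force: [-6.7, -6.4, 10.9]
finger_gap: 0.017
gripper_force: 90.0
```

```bash
python3 - <<'E'
from h import *
uv(497,300.9,106.4); s=status.get_state(); print(s["wrist_torque"],"Fv",s["contact_force"]@V)
E
```

```text
u,v,z 497.2 298.1 106.4
tcp [554.3 169.9 106.4] th -14.0 tilt [-0.05 -0.12] F [-6.7 -6.4 10.9] gap 17.0 -> tx,ty,tz [ 0.07 -0.01 -0.  ] az -0.03
[-1.97238422  1.87941213  0.06006613] Fv -7.807299903981998
```

Emit:
servo_tool --commands '[{"tx": 0.03, "ty": 0, "tz": 0, "ax": 0, "ay": 0, "az": 0, "gripper": 10}, {"tx": 0.02, "ty": 0, "tz": 0, "ax": 0, "ay": 0, "az": 0, "gripper": 10}, {"tx": 0, "ty": 0, "tz": 0, "ax": 0, "ay": 0, "az": 0, "gripper": 10}, {"tx": 0, "ty": 0, "tz": 0, "ax": 0, "ay": 0, "az": 0, "gripper": 10}]'

```text
time_s: 19.4
tcp_pos: [0.5547, 0.1713, 0.1064]
orientation: [0.788, 0.615, -0.001, 0.001]
contact_force: [-5.8, -8.4, 11.5]
finger_gap: 0.0171
gripper_force: 90.1
```

```bash
python3 - <<'E'
from h import *
uv(497,300.9,106.4); s=status.get_state(); print(s["wrist_torque"],"Fv",s["contact_force"]@V,"Fu",s["contact_force"]@U)
f=grab_frame("wrist"); im=f["color"].min(2).astype(int)
for c in (150,250,400,500):
    col=im[60:340,c]; r=[60+j for j in range(1,280) if (col[j]>150)!=(col[j-1]>150)]; print(c,r[-3:])
g=grab_frame("top")["color"]; cv2.imwrite("pics/m7.png",np.hstack([cv2.resize(f["color"],(480,360)),cv2.resize(grab_frame("scene")["color"][180:360,340:500],(320,360),interpolation=cv2.INTER_CUBIC)]))
E
```

```text
u,v,z 497.3 299.5 106.4
tcp [554.7 171.3 106.4] th -14.1 tilt [-0.07 -0.16] F [-5.8 -8.4 11.5] gap 17.1 -> tx,ty,tz [ 0.04 -0.01 -0.  ] az -0.03
[-2.40581042  2.04131365 -0.01544734] Fv -9.525239382885054 Fu -3.659589902244344
150 [105, 321]
250 [288, 297, 320]
400 [288, 296, 320]
500 [104, 319]
```

View pics/m7.png

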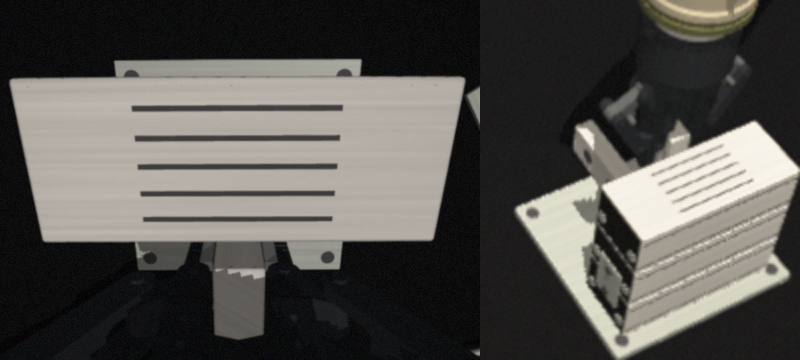

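The units are stacked with no visible offset and the square stands in front of the face. The tool is still advancing, so I keep pressing gently until it stops on the column.

Emit:
servo_tool --commands '[{"tx": 0.03, "ty": 0, "tz": 0, "ax": 0, "ay": 0, "az": 0, "gripper": 10}, {"tx": 0.02, "ty": 0, "tz": 0, "ax": 0, "ay": 0, "az": 0, "gripper": 10}, {"tx": 0, "ty": 0, "tz": 0, "ax": 0, "ay": 0, "az": 0, "gripper": 10}, {"tx": 0, "ty": 0, "tz": 0, "ax": 0, "ay": 0, "az": 0, "gripper": 10}]'

```text
time_s: 19.95
tcp_pos: [0.5557, 0.173, 0.1064]
orientation: [0.788, 0.615, -0.001, 0.001]
contact_force: [-4.7, -6.9, 9.5]
finger_gap: 0.0172
gripper_force: 90.0
```

```bash
cat > st.py <<'E'
from h import *
uv(497,300.9,106.4); s=status.get_state(); print(s["wrist_torque"],"Fv",s["contact_force"]@V,"Fu",s["contact_force"]@U)
f=grab_frame("wrist"); im=f["color"].min(2).astype(int)
e=[(c,300+cross(im[300:360,c],150,False)) for c in list(range(80,210,10))+list(range(430,560,10)) ]
Q=onz(f,e,.143)*1000; k=np.polyfit(Q@U,Q@V,1); print("case front v at 497",np.polyval(k,497),"slope deg rel -13.9",np.degrees(k[0]))
E
python3 st.py
```

```text
u,v,z 497.9 301.5 106.4
tcp [555.7 173.  106.4] th -14.1 tilt [ 0.   -0.17] F [-4.7 -6.9  9.5] gap 17.2 -> tx,ty,tz [-0.01 -0.02  0.  ] az -0.03
[-2.44200277  1.40429766  0.02489996] Fv -7.8189070222176476 Fu -2.8799421479419647
case front v at 497 320.2349347249588 slope deg rel -13.9 0.11535995086344156
```

Emit:
servo_tool --commands '[{"tx": 0.03, "ty": 0, "tz": 0, "ax": 0, "ay": 0, "az": 0, "gripper": 10}, {"tx": 0.02, "ty": 0, "tz": 0, "ax": 0, "ay": 0, "az": 0, "gripper": 10}, {"tx": 0, "ty": 0, "tz": 0, "ax": 0, "ay": 0, "az": 0, "gripper": 10}, {"tx": 0, "ty": 0, "tz": 0, "ax": 0, "ay": 0, "az": 0, "gripper": 10}]'

```text
time_s: 20.4
tcp_pos: [0.556, 0.1736, 0.1064]
orientation: [0.789, 0.615, -0.002, 0.001]
contact_force: [-6.4, -11.8, 12.3]
finger_gap: 0.0171
gripper_force: 90.1
```

```bash
python3 st.py; python3 - <<'E'
from h import *
s=status.get_state(); p,M,th=tool(s); f=grab_frame("wrist"); C=R.from_quat(f["rotation"]).as_matrix()
off=M.T@(f["position"]-p/1e3); rel=M.T@C
im=cv2.imread("pics/w6.png").min(2).astype(int)
q=np.array([544.6,137.6,146.1])/1e3; t=np.radians(-13.7); M0=np.array([[-np.sin(t),np.cos(t),0],[np.cos(t),np.sin(t),0],[0,0,-1]]).astype(float)
f0=dict(f); f0["position"]=q+M0@off; f0["rotation"]=R.from_matrix(M0@rel).as_quat()
e=[(c,150+cross(im[150:200,c],225,False)) for c in list(range(130,300,10))+list(range(380,530,10))]
Q=onz(f0,e,.143)*1000; k=np.polyfit(Q@U,Q@V,1); print("w6 case front v",np.polyval(k,497),np.degrees(k[0]))
E
```

```text
u,v,z 498.0 302.1 106.4
tcp [556.  173.6 106.4] th -14.1 tilt [-0.05 -0.25] F [ -6.4 -11.8  12.3] gap 17.1 -> tx,ty,tz [-0.03 -0.03 -0.  ] az -0.05
[-3.25288594  1.84540345  0.03229555] Fv -12.991209980943243 Fu -3.3511815645128835
case front v at 497 320.5803673101693 slope deg rel -13.9 0.16308845007845918
w6 case front v 325.55245974853153 0.6693931663843912
```

Emit:
servo_tool --commands '[{"tx": 0.02, "ty": -0.02, "tz": 0, "ax": 0, "ay": 0.04, "az": -0.03, "gripper": 10}, {"tx": 0.02, "ty": 0, "tz": 0, "ax": 0, "ay": 0.03, "az": 0, "gripper": 10}, {"tx": 0, "ty": 0, "tz": 0, "ax": 0, "ay": 0, "az": 0, "gripper": 10}, {"tx": 0, "ty": 0, "tz": 0, "ax": 0, "ay": 0, "az": 0, "gripper": 10}, {"tx": 0, "ty": 0, "tz": 0, "ax": 0, "ay": 0, "az": 0, "gripper": 10}]'

```text
time_s: 21.0
tcp_pos: [0.556, 0.1742, 0.1063]
orientation: [0.788, 0.615, 0.001, 0.0]
contact_force: [-5.0, -14.4, 10.4]
finger_gap: 0.0169
gripper_force: 90.3
```

```bash
python3 st.py
```

```text
u,v,z 497.9 302.6 106.3
tcp [556.  174.2 106.3] th -14.1 tilt [0.06 0.03] F [ -5.  -14.4  10.4] gap 16.9 -> tx,ty,tz [-0.04 -0.02 -0.  ] az -0.03
[-3.6422518   1.4230172   0.04881735] Fv -15.186317511468337 Fu -1.4181345713738311
case front v at 497 320.9064482519176 slope deg rel -13.9 0.08423168859223248
```

Emit:
servo_tool --commands '[{"tx": 0.03, "ty": 0, "tz": 0, "ax": 0, "ay": 0.01, "az": 0, "gripper": 10}, {"tx": 0.02, "ty": 0, "tz": 0, "ax": 0, "ay": 0.01, "az": 0, "gripper": 10}, {"tx": 0, "ty": 0, "tz": 0, "ax": 0, "ay": 0, "az": 0, "gripper": 10}, {"tx": 0, "ty": 0, "tz": 0, "ax": 0, "ay": 0, "az": 0, "gripper": 10}, {"tx": 0, "ty": 0, "tz": 0, "ax": 0, "ay": 0, "az": 0, "gripper": 10}]'

```text
time_s: 21.55
tcp_pos: [0.556, 0.1742, 0.1063]
orientation: [0.789, 0.615, 0.0, -0.0]
contact_force: [-9.7, -19.1, 15.0]
finger_gap: 0.0168
gripper_force: 90.8
```

```bash
python3 st.py
```

```text
u,v,z 497.9 302.7 106.3
tcp [556.  174.2 106.3] th -14.1 tilt [0.   0.02] F [ -9.7 -19.1  15. ] gap 16.8 -> tx,ty,tz [-0.05 -0.02 -0.  ] az -0.05
[-4.6068641   2.1274448   0.13403138] Fv -20.864059449119324 Fu -4.858127019669537
case front v at 497 320.9547616842392 slope deg rel -13.9 0.09519928812664488
```

```bash
python3 - <<'E'
from h import *
f=grab_frame("scene"); im=f["color"].min(2).astype(float)
uc,vc=497.3,349.5
def W(u,v,z): return (u*U+v*V+np.array([0,0,z]))/1e3
for nm,su in(("+u",75),("-u",-75)):
    zs=np.array(list(range(14,96,4))+list(range(104,140,3))); res=[]
    for z in zs:
        c=proj(f,W(uc+su,vc+30,z))[0]; n=proj(f,W(uc+su,vc+30,z+5))[0]-c; n/=np.linalg.norm(n); t=np.array([-n[1],n[0]])*np.sign(-n[1])  # image-right-ish normal
        k=np.arange(-7,7.01,.25); pts=c+k[:,None]*t
        pr=cv2.remap(im.astype(np.float32),pts[:,0].astype(np.float32)[None],pts[:,1].astype(np.float32)[None],cv2.INTER_LINEAR)[0]
        g=np.abs(np.gradient(cv2.GaussianBlur(pr[None],(5,1),0)[0])); g[:2]=g[-2:]=0
        w=g*(g>.6*g.max()); res.append((w*k).sum()/w.sum())
    res=np.array(res); 
    J=lambda du,dv:((proj(f,W(uc+su+du,vc+30+dv,120))-proj(f,W(uc+su,vc+30,120)))[0])
    print(nm,"t",t.round(2),"px/mm u",J(1,0)@t,"v",J(0,1)@t)
    lo,mi,hi=(zs<50),(zs>54)&(zs<97),zs>100
    print(res.round(1).tolist()); print([np.median(res[m]).round(2) for m in(lo,mi,hi)])
E
```

```text
+u t [0.98 0.21] px/mm u -0.48819205899058526 v 0.45058249449169996
[-3.1, -3.3, -3.8, -4.3, 0.6, -3.0, -1.8, -1.6, -1.7, -2.3, -2.0, -2.2, -1.5, -0.6, -2.2, -1.0, -1.6, -2.3, -1.5, -1.7, -1.9, -0.9, -1.2, -1.3, -1.2, -1.9, -2.9, -2.2, -1.2, -1.4, -1.4, -1.4, -1.5]
[np.float64(-2.96), np.float64(-1.62), np.float64(-1.38)]
-u t [0.94 0.33] px/mm u -0.3880052379151906 v 0.5065275770130331
[2.6, 4.9, 5.2, 3.2, 1.4, -0.7, -0.8, -1.2, -1.2, -1.0, -0.8, -1.1, -1.1, -0.9, -1.1, -0.9, -0.9, -0.9, -0.9, -1.1, -1.0, -0.6, -0.7, -0.6, -0.6, -0.6, -0.6, -0.7, -0.6, -1.2, -2.4, -1.5, -1.2]
[np.float64(1.37), np.float64(-0.94), np.float64(-0.68)]
```

```bash
python3 - <<'E'
from h import *
uv(497,300.9,106.4)
from cell import close_job
print(close_job())
E
```

```text
u,v,z 497.9 302.7 106.3
tcp [556.  174.3 106.3] th -14.1 tilt [0.01 0.02] F [ -9.7 -20.   15.3] gap 16.9 -> tx,ty,tz [-0.05 -0.02 -0.  ] az -0.05
the job is handed in; nothing more can be done
None
```

I handed the job in after about 22 s: the third unit is on the column and released, flush by camera to about 0.5 mm, and the square is still gripped and pressed with about 20 N against the column and 15–19 N onto the plate; no pass/fail result came back.

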